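# Load a mould sled, dock it and latch its ball coupling

## Task

First put the small white plaster flower mould flat into the tray of the mould sled, then push the sled along its guides, with the coupling arm still up, until it stops against the rubber stop. Then press the coupling arm fully down so that its cup sits over the sled's ball, and after that press the red latch lever down flat to lock it. Leave the terracotta cup and the wooden wedge where they stand.

Things in the scene. Friction and masses are not known exactly. Their poses are not given: they have to be found in the camera images.
- mould_center (a point): centre (half-way up) of the loose white plaster block with a flower on top, 40 (its x) x 50 (its y) x 26 mm high, about 0.14 kg, standing flat. Axes: those of the block, z up
- tray (a point): centre of the tray floor on the sled, at 16 mm above the bench. The tray is an open recess 50 mm (x) x 60 mm (y) with a rim 6 mm high, 4 mm thick; the mould lies in it with its 40 mm side along x and 50 mm side along y (either way round). Axes as the sled's
- push_face (a point): middle of the outer face of the upright blue push plate at the -y end of the sled, 28 mm above the bench; the plate is 60 mm wide (x), 8 mm thick (y), its top 44 mm above the bench; this face looks to the sled's -y.
- sled: the loose wooden mould sled, 70 x 130 x 10 mm, about 0.5 kg, on the dock's 6 mm base plate between two straight guides (2 mm play each side, guide tops 20 mm above the bench). Origin on its underside below the ball. Along its y: push face -108 mm, tray centre -65, ball 0, front edge +22. Pushing it to +y takes 2 to 4 N, until it meets the stop
- ball (a point): centre of the steel hitch ball, 24 mm across, on a stem on the sled, 42 mm above the bench
- dock_home (a point): the point, fixed to the dock, where the ball's centre is when the sled touches the rubber stop (42 mm above the bench). Axes are the dock's and the track's: y along the guides towards the stop, x across them towards the post of the coupling arm, z up. The sled stands 50 to 80 mm short of it (towards -y) at the start. The dock is fixed to the bench and does not move
- coupler_pad (a point): centre of the top of the round black rubber pad, 33 mm across, on the head of the green coupling arm, right above its cup: the place to press the arm down. Moves with the arm; 68 mm above the bench when the arm is fully down. At the start the raised arm and its lever reach up to 150 mm above the bench: carry things over or round them
- cup_center (a point): the point inside the coupling arm's downward cup where the ball's centre lies when seated. The cup is open below, 27 mm inside and flared at the mouth
- coupler_hinge (a point): hinge axis of the coupling arm on its post, 140 mm from dock_home along the dock's x, 55 mm above the bench; the axis is along the dock's y. The arm (24 mm wide) runs from here to the cup
- coupling_arm (a joint): angle of the coupling arm, rad: 0 level and fully down, 0.35 to 0.55 (cup raised) at the start. Stiff: stays where it is left; pressing it down at the pad takes about 2 to 4 N; at 0 it rests on a hard stop
- latch_pad (a point): top of the red grip of the latch lever, 58 mm from its pivot, the place to press. The grip is 46 x 22 x 9 mm and reaches from 28 to 74 mm from the pivot. With arm and lever down this point lies 98 mm from dock_home along the dock's x and 75 mm above the bench
- latch_pivot (a point): pivot of the latch lever on the coupling arm, 40 mm from the cup centre towards the hinge, 66 mm above the bench with the arm down; the axis is along the dock's y; the lever points from here towards the arm's hinge and tilts up when open. Its steel tongue below swings under the ball as the lever goes down, and is in the way of the ball if the lever is closed before the arm is down
- latch (a joint): angle of the latch lever to the arm, rad: 0 pressed flat (locked, on a hard stop), 0.8 to 1.05 standing open at the start. Stiff: stays where it is left; pressing the grip down takes about 2 to 4 N
- test_cup_center (a point): middle of a loose terracotta cup, 62 mm across, 53 mm high; leave alone (it may stand where the mould stands in other runs)
- wedge_center (a point): middle of a loose hardwood wedge 32 x 85 x 26 mm; leave alone
- mould: the plaster flower mould of point mould_center; this origin is at the centre of its underside
Not all that is in view belongs to the job. Several things have the shape of the sled; the one meant has the colours described above.

How it is judged:
On the way, in this order (a step that is already met when the one before it is completed fails the run):
1. the mould lies flat in the sled's tray, let go, with the sled still short of the stop (x of mould_center in the frame of tray between -0.008 and 0.008 m and y of mould_center in the frame of tray between -0.008 and 0.008 m and z of mould_center in the frame of tray between 0.008 and 0.017 m and angle between mould_center's own z axis and vertical below 0.1 rad and contact force between the fingers and mould below 0.1 N and horizontal distance between ball and dock_home above 0.02 m), for 0.2 s.
2. the sled, with the mould in its tray, is home against the stop, with the coupling arm still raised (x of mould_center in the frame of tray between -0.008 and 0.008 m and y of mould_center in the frame of tray between -0.008 and 0.008 m and z of mould_center in the frame of tray between 0.008 and 0.017 m and angle between mould_center's own z axis and vertical below 0.1 rad and horizontal distance between ball and dock_home below 0.006 m and value of joint coupling_arm above 0.25 rad), for 0.2 s.
3. the coupling arm is fully down with its cup over the ball, and the latch lever still open (value of joint coupling_arm below 0.035 rad and distance between ball and cup_center below 0.005 m and horizontal distance between ball and dock_home below 0.006 m and value of joint latch above 0.5 rad), for 0.2 s.
4. the latch lever is pressed down flat (value of joint coupling_arm below 0.035 rad and distance between ball and cup_center below 0.005 m and value of joint latch below 0.1 rad), for 0.2 s.
At the end, for the whole second after the job is handed in: The mould lies flat in the sled's tray (within 8 mm of its centre each way), at rest; the ball is within 6 mm of its home place; the coupling arm is down (under 0.035 rad) with the ball within 5 mm of the cup's centre; the latch lever is flat (under 0.1 rad) (all of step 4 and x of mould_center in the frame of tray between -0.008 and 0.008 m and y of mould_center in the frame of tray between -0.008 and 0.008 m and z of mould_center in the frame of tray between 0.008 and 0.017 m and angle between mould_center's own z axis and vertical below 0.1 rad and horizontal distance between ball and dock_home below 0.006 m and linear speed of mould below 0.02 m/s); the robot touches nothing.
It fails at once if the terracotta cup is moved by more than 3 cm (distance of test_cup_center from where it was at the start of the episode above 0.03 m).
It fails at once if the wedge is moved by more than 3 cm (distance of wedge_center from where it was at the start of the episode above 0.03 m).
It also fails if it takes over 72 s, if anything falls off the work surface, if the arm or the gripper's body presses on something with over 40 N, if the wrist force passes 120 N, or if a joint passes its speed limit or range.

## Robot

A 6-joint arm with a two-finger parallel gripper is mounted at the origin on a cart in front of the work surface, level with it; the furniture and walls round the work are solid. World frame = base frame: x ahead of the robot, y to its left, z up, the work surface at z = 0. Lengths are in m, angles in rad, forces in N, time in s.
With the tool pointing down it reaches from about 0.225 to 0.875 m from the base axis. Payload 3.4 kg.
Tool frame: the origin (TCP) lies at the very end of the fingers, on their centre line; the grasp point (between the pads) lies 19 mm behind it (robot.tcp_to_grasp is the distance from the TCP to the grasp point, in m); z points along the fingers, x is the direction in which the jaws open and shut, and the axes are right-handed (so a half turn about z gives the same grasp; the last joint's range is limited). The gripper opens to 85 mm and grips with 20 to 120 N. Pads are 22 mm wide; open, the fingers measure 114 mm over their backs; the gripper's body (76 mm by 85 mm) begins 54 mm behind the grasp point. The pads swing forward as they close: fully open they stand 13 mm farther back than shut.
Start: joints at [-1.408, 0.276, 1.505, -0, 1.361, -0.121], TCP at [0.161, -0.552, 0.231] pointing down, gripper open.
Joint ranges: [-2.89, 2.89], [-0.75, 2.08], [0.22, 2.7], [-1.18, 4.32], [0.11, 2.71], [-2.7, 2.7]. Speed limits (rad/s): [2.57, 2.57, 3.14, 3.14, 3.14, 3.14].

## Interface

Orientations are given as a unit quaternion [w, x, y, z].
In Python, from workcell import robot gives the robot as it stands. Calls block until the motion is done:
- robot.movep(position, orientation): joint-space move of the TCP to a pose.
- robot.move_linear(position, frame=None, velocity=0.15, contact_N=None): straight line of the TCP; frame=None keeps the orientation; velocity is the mean speed in m/s. With contact_N (N) it stops when the force on the tool has changed by that much, and returns True; else False.
- robot.goto_joints(angles): joint-space move.
- robot.let_go() and robot.close_gripper(f_grip=None): open the fingers fully, or close them until they stop; f_grip is the grip in N (None keeps the last).
- robot.pause(seconds).
- robot.solve_ik(position, orientation): joint angles nearest the present ones, or None.
- robot.read_camera(name): name is "scene" or "top"; returns a dict with "color" (400x640x3 uint8, blue, green, red), "range_z" (400x640 float32, m along the optical axis (not along the pixel's ray), 0 where there is no reading), "fov_y" (degrees; the focal length in pixels is half the picture's height over the tangent of half this angle, whatever the lens; pixels are square), "cx", "cy" (the principal point, pixels), "xyz" and "rotation" of the camera in the world. Camera axes: x right, y down, z forward; pixel columns grow to the right and rows downward; lengths in m; the calibration is good to about 2 mm. A picture is of the moment at which its call begins.
A pose or a line that the arm cannot do raises robot.PlanningError and nothing moves.
- robot.close_job(): hands the job in, once; it reports no verdict.
Readings, each from a call of its own:
- robot.get_t(): time.
- robot.get_joints(): joint angles.
- robot.get_qvel(): joint speeds.
- robot.get_joint_torque(): joint torques, N m.
- robot.get_position(): TCP position.
- robot.get_eef_rot(): TCP orientation.
- robot.get_wrist_force(): force on the tool from outside, world axes, zero at the start.
- robot.get_moment(): the same for the moment, N m.
- robot.get_gripper_width(): opening from 0.0 (shut) to 1.0 (fully open).
Only numpy, scipy, OpenCV 4.12 (cv2) and the standard library are available. Lean on these libraries where they do the work, as an engineer would, in place of code of your own. Each camera call takes 0.05 s, during which the arm holds its last target.

## Working session

There is one attempt and no reset: what is moved stays moved. The work goes in short steps, each a Python script; the robot and the scene stay as the last script left them, time stands still between calls to the robot, and variables do not carry over. Pictures are saved under pics/ and viewed, and the job is handed in when it is done.

```bash
ls; mkdir -p pics; python3 - <<'E'
from workcell import robot
import cv2,numpy as np
for n in ["scene","top"]:
    c=robot.read_camera(n); cv2.imwrite(f"pics/{n}0.png",c["color"]); np.savez(f"{n}0.npz",**c)
    print(n,c["fov_y"],c["cx"],c["cy"],c["xyz"],np.round(c["rotation"],3).tolist())
print(robot.get_t(),robot.get_eef_rot())
E
```

```text
pics
scene 55.16671218497085 312.8517017690477 197.3900795111117 [0.02576752 0.69642148 0.80078076] [0.111, -0.23, 0.855, -0.451]
top 42.44335152967954 316.3640686536837 206.39412650655532 [ 0.25001194 -0.24498639  1.69042434] [-0.066, 0.709, -0.699, 0.065]
0.1 [-5.97237837e-04  7.99989103e-01 -6.00013927e-01 -6.04925018e-04]
```

View pics/scene0.png

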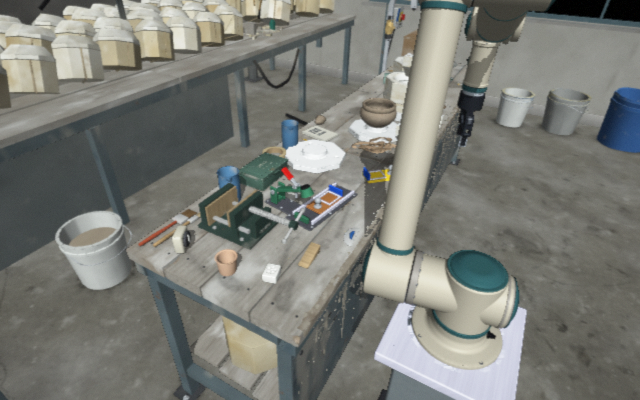

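View pics/top0.png

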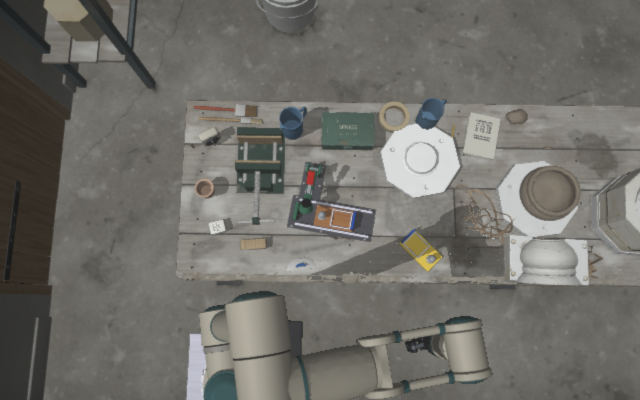

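The mould is at about (217,227) in the top view and the sled near (340,218), with its ball at (322,213). The arm head is at about (304,205) and the red grip at (312,177). The wedge and cup are at (254,243) and (204,187). I'll zoom in.

```bash
cat > h.py <<'E'
import numpy as np,cv2
from scipy.spatial.transform import Rotation as R
def load(n): return dict(np.load(n))
def cam(c):
    f=200/np.tan(np.radians(float(c["fov_y"]))/2); q=c["rotation"]
    q=np.array(q)
    M=q if q.shape==(3,3) else R.from_quat(q,scalar_first=True).as_matrix()
    return f,float(c["cx"]),float(c["cy"]),M,np.array(c["xyz"])
def ray(c,u,v):
    f,cx,cy,M,t=cam(c); d=M@np.array([(u-cx)/f,(v-cy)/f,1]); return t,d
def onplane(c,u,v,z):
    t,d=ray(c,u,v); return t+d*(z-t[2])/d[2]
def proj(c,p):
    f,cx,cy,M,t=cam(c); q=M.T@(np.asarray(p)-t); return np.array([cx+f*q[0]/q[2],cy+f*q[1]/q[2]])
def tri(c1,p1,c2,p2):
    t1,d1=ray(c1,*p1);t2,d2=ray(c2,*p2)
    A=np.stack([d1,-d2],1); s=np.linalg.lstsq(A,t2-t1,rcond=None)[0]
    a=t1+s[0]*d1;b=t2+s[1]*d2; return (a+b)/2,np.linalg.norm(a-b)
def cloud(c):
    f,cx,cy,M,t=cam(c); z=c["range_z"]; v,u=np.mgrid[0:z.shape[0],0:z.shape[1]]
    P=np.stack([(u-cx)/f*z,(v-cy)/f*z,z],-1)@M.T+t; P[z==0]=np.nan; return P
def crop(c,u0,v0,w,h,s,name):
    cv2.imwrite(name,cv2.resize(c["color"][v0:v0+h,u0:u0+w],None,fx=s,fy=s,interpolation=cv2.INTER_NEAREST))
E
python3 - <<'E'
from h import *
t=load("top0.npz");s=load("scene0.npz")
crop(t,280,150,100,100,6,"pics/tA.png");crop(t,190,170,100,90,6,"pics/tB.png")
crop(s,250,150,130,100,6,"pics/sA.png")
crop(s,200,220,130,70,6,"pics/sB.png")
P=cloud(t)
print(P[227,217],P[260,300],proj(s,P[227,217]))
E
```

```text
[0.49055211 0.08333805 0.02336243] [ 0.38870492 -0.18922522 -0.00204408] [271.35604627 270.41867934]
```

View pics/tA.png

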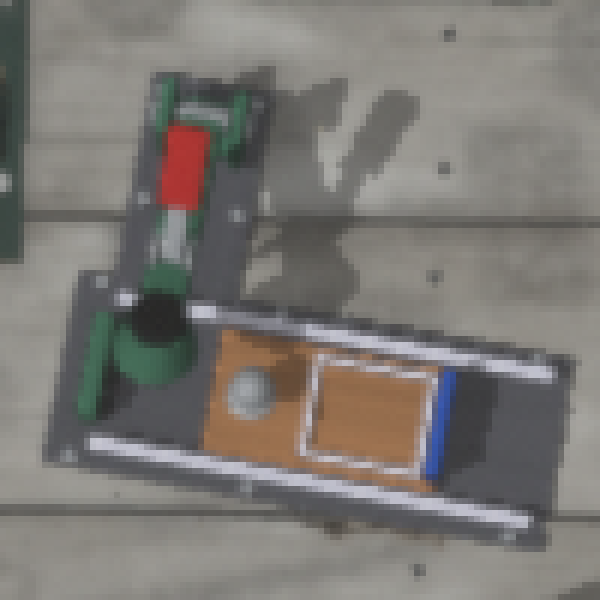

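View pics/tB.png

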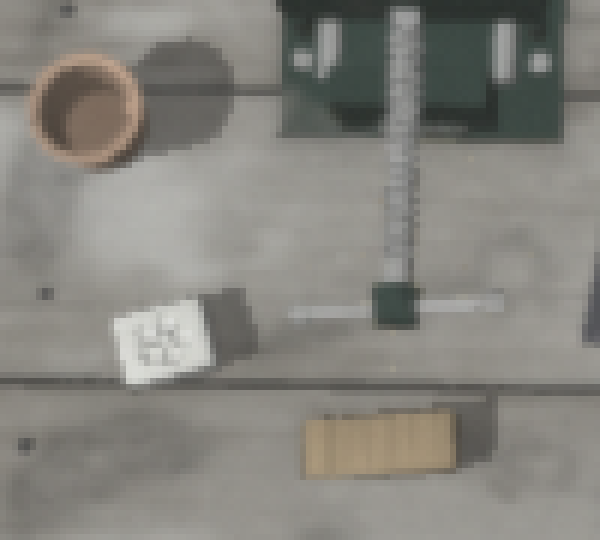

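View pics/sA.png

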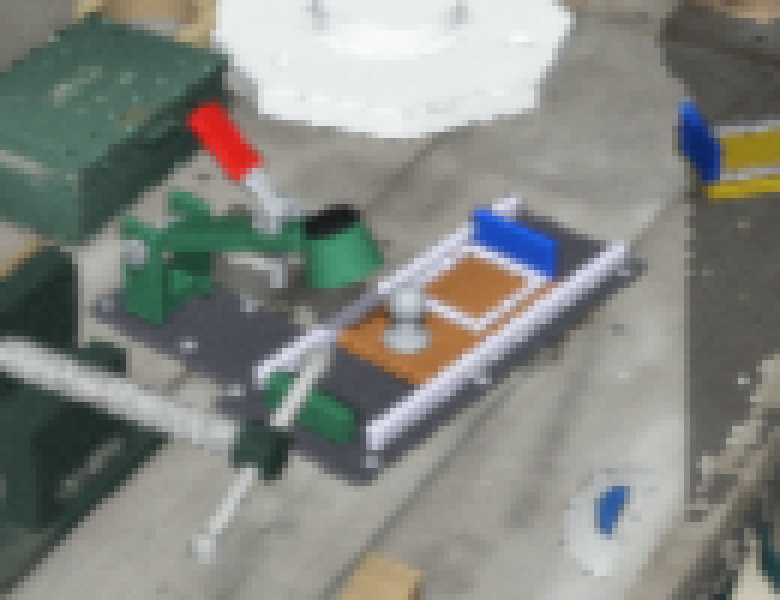

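View pics/sB.png

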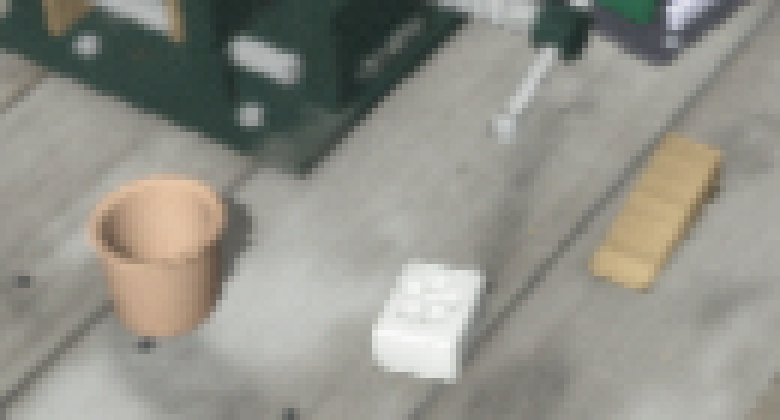

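```bash
cat > det.py <<'E'
from h import *
def blob(c,box,fn,k=0):
    u0,v0,u1,v1=box; im=c["color"].astype(int); m=np.zeros(im.shape[:2],np.uint8)
    b,g,r=[im[...,i] for i in range(3)]
    m[v0:v1,u0:u1]=fn(b,g,r)[v0:v1,u0:u1]
    n,l,st,ce=cv2.connectedComponentsWithStats(m)
    o=np.argsort(-st[1:,4])+1
    v,u=np.nonzero(l==o[k]); return np.stack([u,v],1).astype(float),m
def rect(c,pts,z):
    # area rect on the plane at height z
    P=np.array([onplane(c,u+du,v+dv,z)[:2] for u,v in pts for du in(-.5,.5) for dv in(-.5,.5)])
    (cx,cy),(w,h),a=cv2.minAreaRect((P*1000).astype(np.float32)); return P.mean(0),(cx/1000,cy/1000),(w,h),a
white=lambda b,g,r:(np.minimum(np.minimum(b,g),r)>185)
blue=lambda b,g,r:(b>110)&(b-r>70)&(b-g>50)
red=lambda b,g,r:(r>120)&(r-g>70)&(r-b>70)
orange=lambda b,g,r:(r>120)&(r-b>60)&(r-g>30)
terra=orange
black=lambda b,g,r:(r<45)&(g<45)&(b<45)
E
python3 - <<'E'
from det import *
t=load("top0.npz");s=load("scene0.npz")
p,_=blob(t,(190,210,235,250),white); print("mould top",len(p),p.mean(0),rect(t,p,.026))
p,_=blob(s,(255,255,285,290),white); print("mould sc",len(p),p.mean(0))
p,_=blob(t,(340,200,370,240),blue); print("blue",len(p),p.mean(0),rect(t,p,.044))
p,_=blob(t,(300,170,330,190),red); print("red",len(p),p.mean(0))
p,_=blob(s,(275,160,300,185),red); print("red s",len(p),p.mean(0))
p,_=blob(t,(300,195,315,210),black); print("pad",len(p),p.mean(0))
p,_=blob(s,(290,175,315,195),black); print("pad s",len(p),p.mean(0))
p,_=blob(t,(305,195,360,240),orange); print("wood",len(p),p.mean(0),rect(t,p,.016))
print(t["color"][215,316:328].tolist()); print(t["color"][227,208:228].tolist())
print(t["color"][214:228,372-20].tolist(),t["color"][236,350].tolist(),t["color"][229:240,340].tolist())
E
```

```text
mould top 135 [216.46666667 226.37777778] (array([0.49221223, 0.08465928]), (0.49198672485351563, 0.08459736633300781), (40.55828094482422, 48.73463821411133), 16.455928802490234)
mould sc 257 [270.33463035 272.81712062]
blue 34 [352.97058824 220.        ] (array([ 0.51648544, -0.3596477 ]), (0.5165714111328125, -0.3596102294921875), (9.823892593383789, 57.90711975097656), 79.84600830078125)
red 84 [310.14285714 177.32142857]
red s 85 [286.89411765 172.94117647]
pad 40 [306.125 202.625]
pad s 23 [304.47826087 186.43478261]
wood 209 [341.02392344 218.84210526] (array([ 0.52432933, -0.32225179]), (0.524468017578125, -0.3219371643066406), (56.360233306884766, 47.630340576171875), 80.77613830566406)
[[78, 107, 145], [100, 118, 146], [143, 142, 143], [154, 151, 148], [168, 164, 161], [163, 159, 156], [149, 147, 143], [128, 126, 123], [104, 103, 101], [83, 85, 90], [62, 79, 102], [57, 77, 104]]
[[142, 148, 150], [168, 173, 174], [209, 214, 214], [209, 214, 214], [200, 205, 204], [178, 183, 182], [172, 177, 177], [170, 175, 174], [177, 182, 181], [194, 199, 198], [193, 198, 198], [177, 182, 181], [193, 199, 198], [199, 204, 202], [207, 212, 212], [203, 207, 207], [183, 187, 185], [105, 108, 108], [87, 90, 92], [90, 94, 97]]
[[160, 152, 157], [149, 134, 137], [136, 112, 112], [128, 98, 96], [128, 92, 84], [138, 94, 83], [149, 90, 75], [158, 88, 68], [169, 90, 61], [172, 87, 56], [166, 85, 53], [164, 83, 54], [160, 82, 53], [159, 82, 53]] [88, 84, 84] [[82, 110, 147], [114, 112, 119], [205, 194, 194], [203, 192, 193], [113, 107, 107], [90, 86, 86], [89, 85, 85], [89, 89, 90], [100, 108, 112], [106, 114, 119], [128, 135, 138]]
```

```bash
python3 - <<'E'
from det import *
t=load("top0.npz");s=load("scene0.npz")
guide=lambda b,g,r:(b>150)&(b-r>5)&(b-g>5)&(g>140)
res={}
for n,c,box in(("t",t,(290,190,378,240)),("s",s,(290,178,360,226))):
  for k in range(5):
    p,m=blob(c,box,guide,k)
    if len(p)<25: continue
    P=np.array([onplane(c,u,v,.020)[:2] for u,v in p])
    l=cv2.fitLine(P.astype(np.float32),cv2.DIST_HUBER,0,.001,.001).ravel()
    print(n,k,len(p),p.min(0),p.max(0),"ang",np.degrees(np.arctan2(l[1],l[0])),"x at y=-.28:",l[2]+(-.28-l[3])*l[0]/l[1], "yrange",P[:,1].min(),P[:,1].max())
# ball
def circ(c,box):
    u0,v0,u1,v1=box; im=c["color"].astype(int); m=(im.max(2)-im.min(2)<14)&(im.min(2)>90)
    v,u=np.nonzero(m[v0:v1,u0:u1]); return u.mean()+u0,v.mean()+v0,len(u)
print(circ(t,(314,208,328,222)))
print(tri(t,(321.2,214.8),s,(250+405/6-.5,150+303/6-.5)))
b=onplane(t,321.2,214.8,.042);print(b,proj(s,b))
# mould corners check
from h import *
def mould(x,y,a):
    d=R.from_euler('z',a,degrees=True).as_matrix()
    return [np.array([x,y,0])+d@np.array([sx*.02,sy*.025,z]) for z in(.026,0) for sx,sy in((1,1),(1,-1),(-1,-1),(-1,1))]
for n,c,(u0,v0,w,h) in(("t",t,(195,205,45,45)),("s",s,(250,250,45,45))):
    im=cv2.resize(c["color"][v0:v0+h,u0:u0+w],None,fx=10,fy=10,interpolation=cv2.INTER_NEAREST)
    q=[((proj(c,p)-[u0,v0]+.5)*10).astype(int) for p in mould(.492,.0846,16.46)]
    cv2.polylines(im,[np.array(q[:4])],True,(0,0,255)); cv2.polylines(im,[np.array(q[4:])],True,(255,0,0))
    cv2.imwrite(f"pics/m{n}.png",im)
a=cv2.imread("pics/mt.png");b=cv2.imread("pics/ms.png");cv2.imwrite("pics/m2.png",np.hstack([a,b])[:, :800])
cv2.imwrite("pics/m2.png",cv2.resize(np.hstack([a,b]),(800,400)))
E
```

```text
t 0 158 [295. 223.] [367. 237.] ang 80.336784 x at y=-.28: 0.48817784 yrange -0.40714038567299615 -0.17118330973491536
t 1 88 [330. 204.] [371. 212.] ang 80.521484 x at y=-.28: 0.5717366 yrange -0.42068897118690174 -0.28542130459234477
s 0 170 [311. 190.] [354. 224.] ang 80.74808 x at y=-.28: 0.48304042 yrange -0.40902231528091715 -0.15668076440050438
s 1 103 [313. 187.] [340. 202.] ang 86.138985 x at y=-.28: 0.55709875 yrange -0.3809036823445551 -0.27501236621545333
s 2 48 [293. 204.] [305. 213.] ang 81.09973 x at y=-.28: 0.56880647 yrange -0.24277533563459475 -0.17693007174552877
(np.float64(321.2857142857143), np.float64(215.18367346938774), 49)
(array([ 0.5331208 , -0.25626636,  0.04356411]), np.float64(0.001955882562053845))
[ 0.53246573 -0.25663496  0.042     ] [317.48381536 200.43723644]
```

View pics/m2.png

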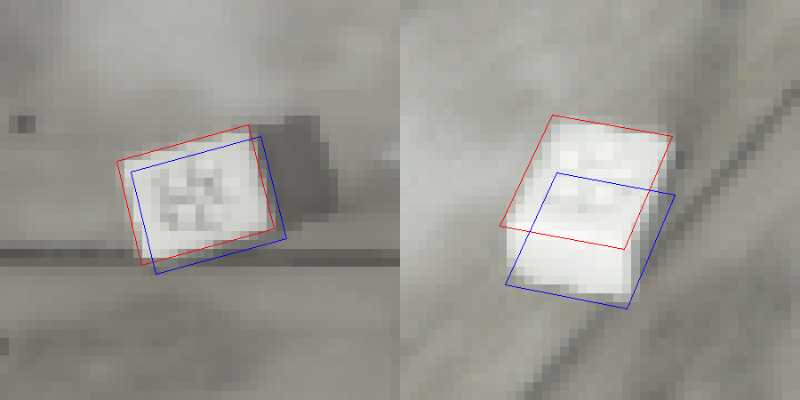

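```bash
cat > mv.py <<'E'
from det import *
from workcell import robot
def q(a): a=np.radians(a)/2; return [0,float(np.cos(a)),float(np.sin(a)),0]
def snap(tag):
    o=[]
    for n in("scene","top"):
        c=robot.read_camera(n); np.savez(f"{n}{tag}.npz",**c); o.append(c)
    return o
def st(m=""): print(m,round(robot.get_t(),2),np.round(robot.get_position(),4),np.round(robot.get_wrist_force(),2),round(robot.get_gripper_width(),3))
E
python3 - <<'E'
from mv import *
t=load("top0.npz");s=load("scene0.npz")
print("handle",tri(t,(238,222),s,(284,241)))
print("pad",tri(t,(306.1,202.6),s,(304.5,186.4)))
print("grip",tri(t,(310.1,177.3),s,(286.9,172.9)))
for p,a in(((.491,.0843,.2),16.5),((.491,.0843,.009),16.5),((.5235,-.3215,.2),-9.5),((.5235,-.3215,.025),-9.5)):
    print(robot.solve_ik(p,q(a)))
robot.movep((.491,.0843,.2),q(16.5)); st()
robot.move_linear((.491,.0843,.05),velocity=.2); st()
crop_=snap("1"); crop(crop_[0],230,200,130,100,6,"pics/s1.png")
E
```

```text
handle (array([0.49895191, 0.00713782, 0.07125412]), np.float64(0.003575968477375868))
pad (array([ 0.55700051, -0.20878769,  0.11810961]), np.float64(0.0005875107911430831))
grip (array([ 0.63248897, -0.22039314,  0.13997071]), np.float64(0.0010365603925986792))
[ 3.02721925e-02  1.81310272e-01  1.71443101e+00 -4.44089210e-16
  1.24585137e+00 -2.57707134e-01]
[ 3.02721925e-02  3.96575000e-01  1.97409671e+00 -4.44089210e-16
  7.70920942e-01 -2.57707134e-01]
[-6.63956850e-01  3.52765515e-01  1.46935279e+00 -4.44089210e-16
  1.31947435e+00 -4.98150571e-01]
[-6.63956850e-01  5.07999983e-01  1.69472550e+00 -4.44089210e-16
  9.38867175e-01 -4.98150571e-01]
 2.64 [0.4913 0.0836 0.2   ] [ 1.02  0.09 -0.17] 0.997
 3.54 [0.4919 0.0841 0.0506] [-0.3   0.    0.09] 1.003
```

View pics/s1.png

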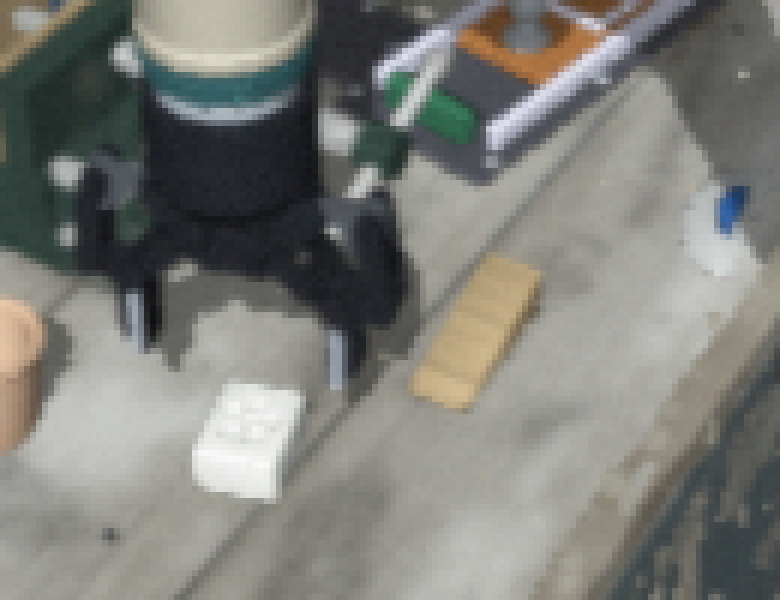

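The fingers are open at (140,330) and (338,370) of this crop. They straddle the mould at (250,440) in the jaw direction and are clear of the vise handle, so I'll go down and grip.

```bash
python3 - <<'E'
from mv import *
hit=robot.move_linear((.491,.0843,.009),velocity=.08,contact_N=6); st(hit)
if not hit:
    robot.close_gripper(35); st("closed")
    robot.move_linear((.491,.0843,.06),velocity=.1); robot.pause(.2); st("up")
    o=snap("2"); crop(o[0],230,200,130,100,6,"pics/s2.png")
E
```

```text
False 4.3 [0.4913 0.0843 0.0092] [ 0.13 -0.38  0.09] 1.0
closed 4.79 [0.4914 0.0843 0.0095] [-0.51  1.03  4.31] 0.458
up 5.65 [0.4904 0.0843 0.0592] [-0.58 -0.15 -1.18] 0.461
```

View pics/s2.png

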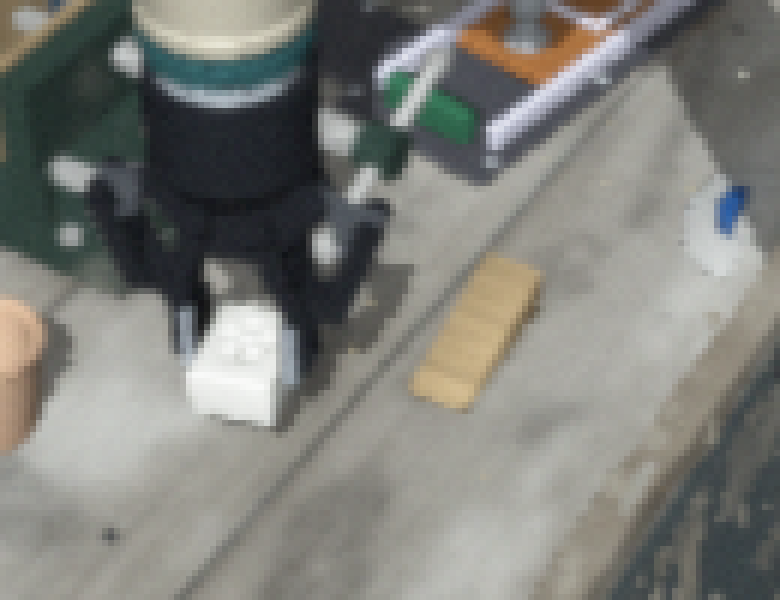

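```bash
python3 - <<'E'
from mv import *
robot.move_linear((.491,.0843,.22),velocity=.25)
robot.movep((.5235,-.3215,.2),q(-9.5)); st()
robot.move_linear((.5235,-.3215,.065),velocity=.15);robot.pause(.2); st()
o=snap("3"); crop(o[0],270,140,130,100,6,"pics/s3.png")
E
```

```text
8.05 [ 0.5238 -0.3201  0.1999] [-0.37  0.27 -2.01] 0.455
 9.3 [ 0.524  -0.3219  0.066 ] [ 0.64 -0.45 -1.52] 0.462
```

View pics/s3.png

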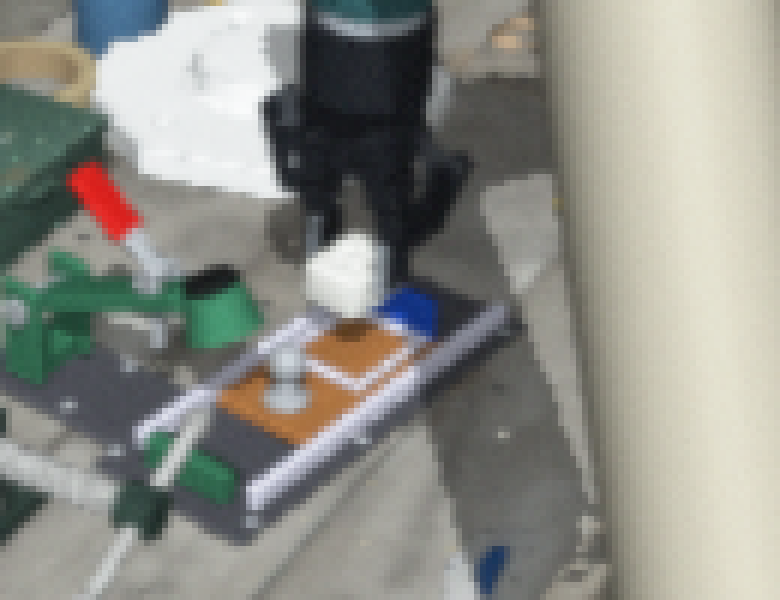

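```bash
python3 - <<'E'
from det import *
def box(x,y,a,z0,z1,hx,hy):
    d=R.from_euler('z',a,degrees=True).as_matrix()
    return [np.array([x,y,0])+d@np.array([sx*hx,sy*hy,z]) for z in(z1,z0) for sx,sy in((1,1),(1,-1),(-1,-1),(-1,1))]
c=load("scene3.npz");u0,v0,w,h=300,160,60,50
im=cv2.resize(c["color"][v0:v0+h,u0:u0+w],None,fx=12,fy=12,interpolation=cv2.INTER_NEAREST)
def dr(b,cols):
    q=[((proj(c,p)-[u0,v0]+.5)*12).astype(int) for p in b]
    cv2.polylines(im,[np.array(q[:4])],True,cols[0]); cv2.polylines(im,[np.array(q[4:])],True,cols[1])
dr(box(.524,-.3219,-9.5,.057,.083,.02,.025),((0,0,255),(255,0,0)))
dr(box(.5235,-.3215,-9.5,.016,.022,.025,.03),((0,255,0),(255,255,0)))
cv2.imwrite("pics/o3.png",im)
E
```

```text
(no output)
```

View pics/o3.png

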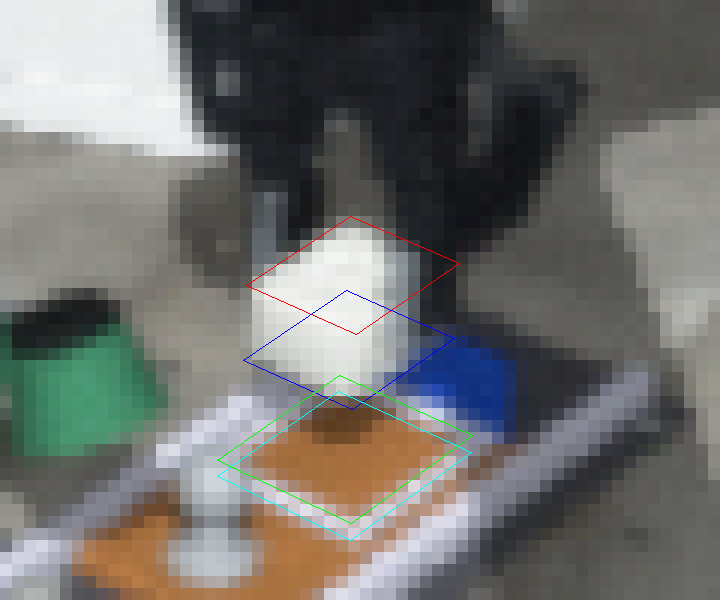

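```bash
python3 - <<'E'
from det import *
def box(x,y,a,z0,z1,hx,hy):
    d=R.from_euler('z',a,degrees=True).as_matrix()
    return [np.array([x,y,0])+d@np.array([sx*hx,sy*hy,z]) for z in(z1,z0) for sx,sy in((1,1),(1,-1),(-1,-1),(-1,1))]
ims=[]
for c,u0,v0,w,h in((load("scene0.npz"),305,180,45,45),(load("top0.npz"),315,195,45,45)):
  im=cv2.resize(c["color"][v0:v0+h,u0:u0+w],None,fx=9,fy=9,interpolation=cv2.INTER_NEAREST)
  def dr(b,cols):
    q=[((proj(c,p)-[u0,v0]+.5)*9).astype(int) for p in b]
    cv2.polylines(im,[np.array(q[:4])],True,cols[0]); cv2.polylines(im,[np.array(q[4:])],True,cols[1])
  dr(box(.5235,-.3215,-9.5,.016,.022,.025,.03),((0,255,0),(255,255,0)))
  d=R.from_euler('z',-9.5,degrees=True).as_matrix(); p=np.array([.5235,-.3215,0])+d@[0,-.039,0]
  dr(box(p[0],p[1],-9.5,.028,.044,.03,.004),((0,0,255),(0,0,255)))
  ims.append(im[:, :400])
cv2.imwrite("pics/o4.png",np.hstack(ims))
E
```

```text
(no output)
```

View pics/o4.png

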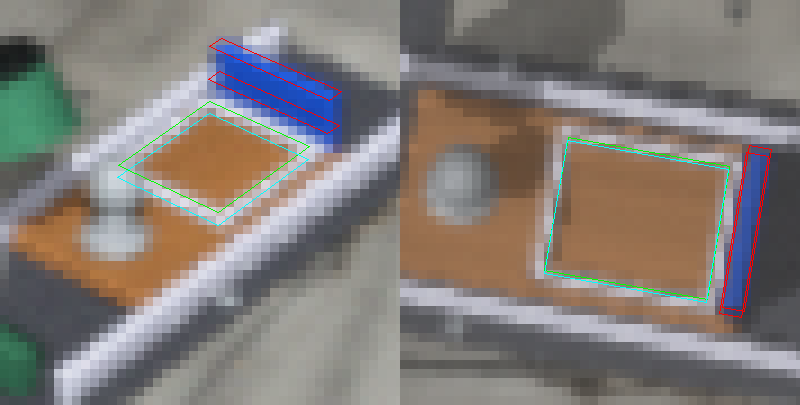

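The tray outline matches the top view to under a pixel, and within about 1 px in the scene view. The hanging mould also sits where expected, so I'll lower it and release.

```bash
python3 - <<'E'
from mv import *
hit=robot.move_linear((.5235,-.3215,.0255),velocity=.06,contact_N=5); st(hit)
robot.pause(.2); st()
o=snap("4"); crop(o[0],295,165,66,60,10,"pics/s4.png")
E
```

```text
True 10.03 [ 0.5225 -0.3208  0.0255] [-0.1   0.15  3.81] 0.46
 10.23 [ 0.5225 -0.3208  0.0255] [-0.67  0.2   5.61] 0.457
```

View pics/s4.png

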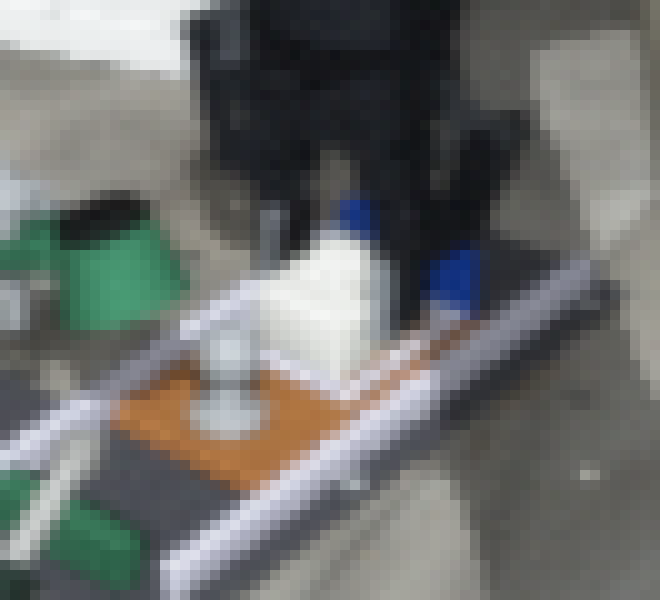

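```bash
python3 - <<'E'
from mv import *
robot.let_go(); robot.pause(.1)
robot.move_linear((.5225,-.3208,.14),velocity=.15)
d=np.array([np.cos(np.radians(80.5)),np.sin(np.radians(80.5))])
p=np.array([.5235,-.3215])-d*.135; 
robot.move_linear((p[0],p[1],.14),velocity=.2)
o=snap("5"); crop(o[0],280,150,80,70,9,"pics/s5.png"); crop(o[1],290,160,80,80,7,"pics/t5.png"); st()
E
```

```text
12.8 [ 0.5014 -0.453   0.14  ] [-0.08 -0.36 -0.29] 0.999
```

View pics/s5.png

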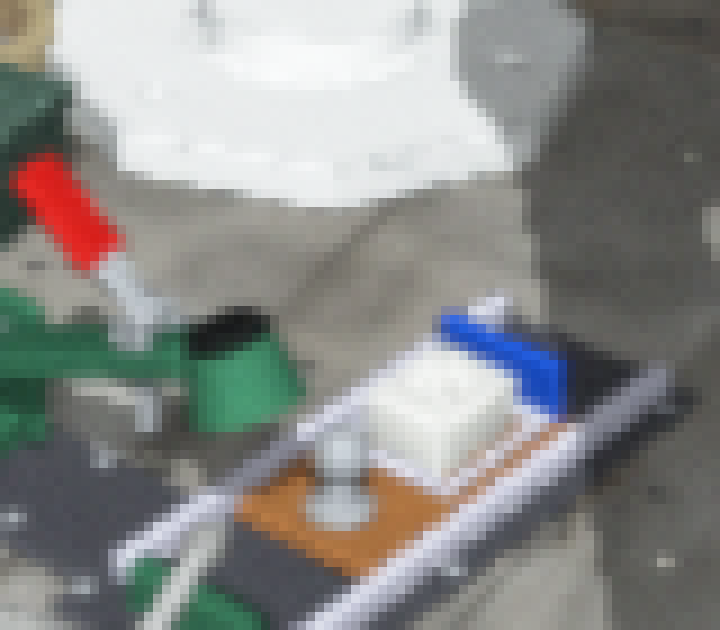

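View pics/t5.png

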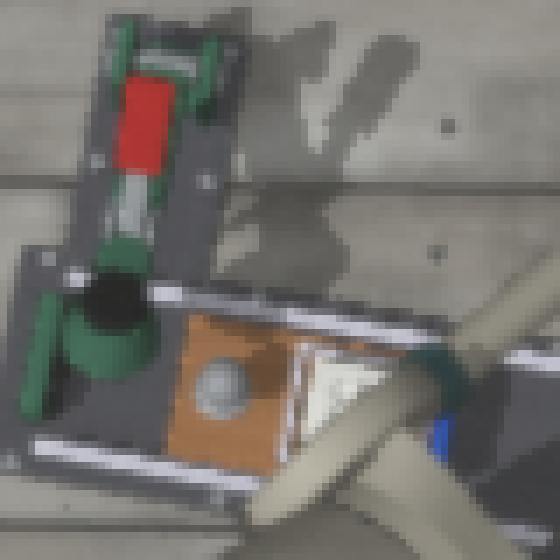

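```bash
python3 - <<'E'
from mv import *
d=np.array([np.cos(np.radians(80.5)),np.sin(np.radians(80.5))]); T=np.array([.5230,-.3215])
robot.close_gripper()
def at(k,z): p=T+d*k; return (p[0],p[1],z)
robot.move_linear(at(-.10,.14),velocity=.2)
robot.move_linear(at(-.10,.026),velocity=.15); st()
print(robot.move_linear(at(-.062,.026),velocity=.08,contact_N=8)); st("near")
hit=robot.move_linear(at(.015,.026),velocity=.04,contact_N=9); st(hit)
print("k",(robot.get_position()[:2]-T)@d)
robot.pause(.3); st()
o=snap("6"); crop(o[0],280,150,80,70,9,"pics/s6.png"); crop(o[1],290,160,80,80,7,"pics/t6.png")
E
```

```text
14.8 [ 0.507  -0.421   0.0268] [-0.28  0.11  0.17] 0.001
False
near 15.43 [ 0.5131 -0.3824  0.0262] [-0.06 -0.19 -0.5 ] 0.0
True 16.82 [ 0.5228 -0.3225  0.0259] [-0.36 -1.34  0.83] 0.0
k -0.0010516926229461848
 17.12 [ 0.522  -0.3227  0.0249] [ 0.31 -0.81 -0.39] -0.002
```

View pics/s6.png

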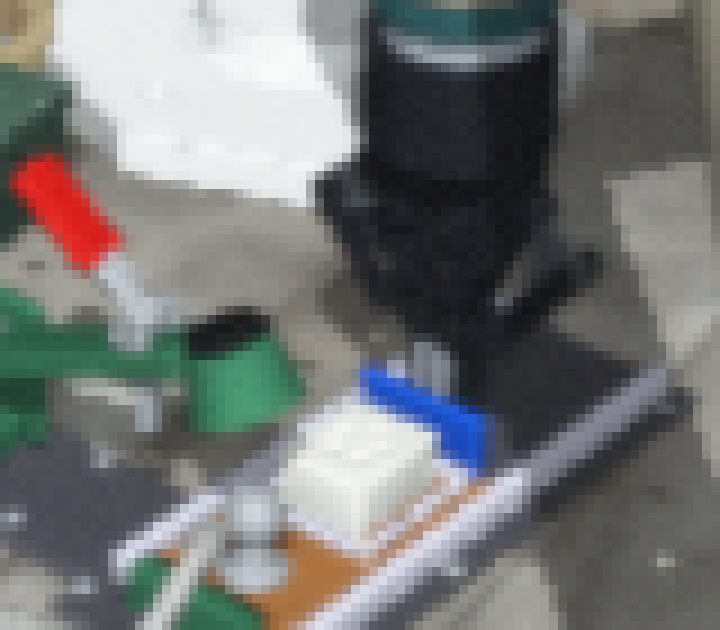

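View pics/t6.png

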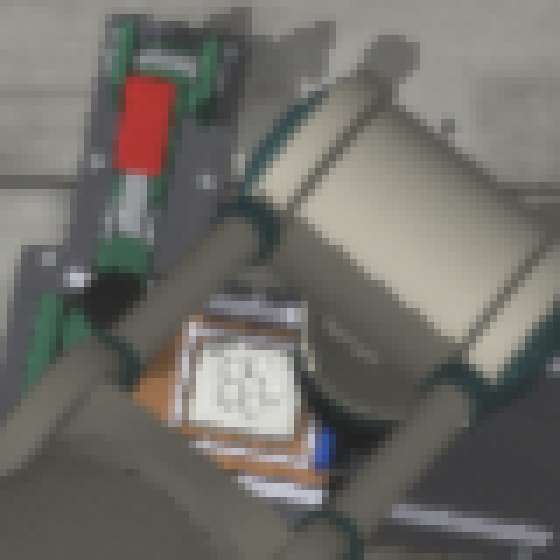

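The sled has moved to the green stop, and the mould is still flat in its tray. The hit came after about 53 mm of push, against a predicted 52. I'll confirm with a second gentle nudge, then back off and look.

```bash
python3 - <<'E'
from mv import *
d=np.array([np.cos(np.radians(80.5)),np.sin(np.radians(80.5))]); T=np.array([.5230,-.3215])
def at(k,z): p=T+d*k; return (p[0],p[1],z)
k0=(robot.get_position()[:2]-T)@d
hit=robot.move_linear(at(.012,.026),velocity=.03,contact_N=12); st(hit)
print("k",k0,(robot.get_position()[:2]-T)@d)
robot.pause(.2)
robot.move_linear(at(-.05,.026),velocity=.15)
robot.move_linear(at(-.05,.2),velocity=.25)
robot.move_linear(at(-.17,.2),velocity=.25)
o=snap("7"); crop(o[0],280,150,80,70,9,"pics/s7.png"); crop(o[1],290,160,80,80,7,"pics/t7.png");st()
E
```

```text
True 17.5 [ 0.5227 -0.3227  0.0254] [ 0.45 -1.75  1.65] 0.0
k -0.0015981904815721198 -0.0012713503554054634
 19.76 [ 0.4952 -0.4871  0.1995] [ 0.18 -0.05 -0.31] 0.001
```

View pics/s7.png

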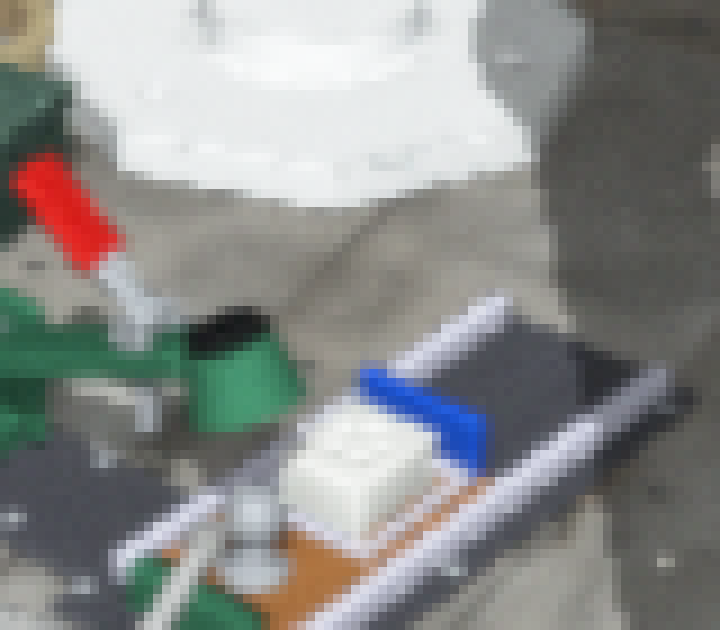

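View pics/t7.png

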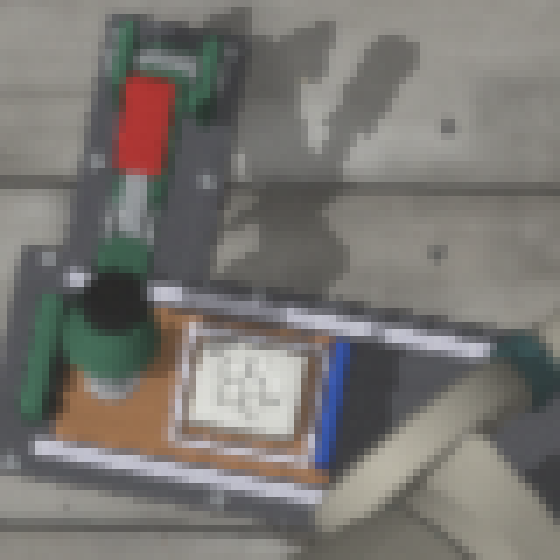

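The sled is home: the second push moved it only 0.3 mm. The mould is centred in the tray and the ball is under the cup at t7 (112,385). Next I'll press the coupling pad.

```bash
cat >> mv.py <<'E'
home=np.array([.5415,-.2053]); ex=np.array([np.cos(np.radians(-9.5)),np.sin(np.radians(-9.5))]); ey=np.array([-ex[1],ex[0]])
def D(x,z,y=0): p=home+ex*x+ey*y; return (float(p[0]),float(p[1]),z)
E
python3 - <<'E'
from mv import *
t=load("top7.npz");s=load("scene7.npz")
p,_=blob(t,(300,195,315,210),black);p2,_=blob(s,(290,175,315,195),black)
P,e=tri(t,p.mean(0),s,p2.mean(0)); print("pad",P,e,"x",(P[:2]-home)@ex,"y",(P[:2]-home)@ey)
for a in(80.5,-99.5): print(a,robot.solve_ik(D(.014,.2),q(a)))
a=-99.5
robot.movep(D(.014,.2),q(a)); st()
hit=robot.move_linear(D(.014,.110),velocity=.05,contact_N=3); st(hit)
E
```

```text
pad [ 0.55739366 -0.20880916  0.11789682] 0.00034718075337345373 x 0.016254864830114613 y -0.0008378248716472718
80.5 [-4.75106928e-01  3.21079543e-01  1.51788802e+00 -4.44089210e-16
  1.30262509e+00 -1.88009698e+00]
-99.5 [-4.75106928e-01  3.21079543e-01  1.51788802e+00 -4.44089210e-16
  1.30262509e+00  1.26149568e+00]
 21.48 [ 0.5554 -0.2077  0.2002] [ 0.19  0.14 -0.15] 0.001
False 23.43 [ 0.5555 -0.2077  0.1101] [-0.25 -0.13  0.59] 0.001
```

```bash
python3 - <<'E'
from mv import *
o=snap("8"); crop(o[0],270,140,80,70,9,"pics/s8.png")
E
```

```text
(no output)
```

View pics/s8.png

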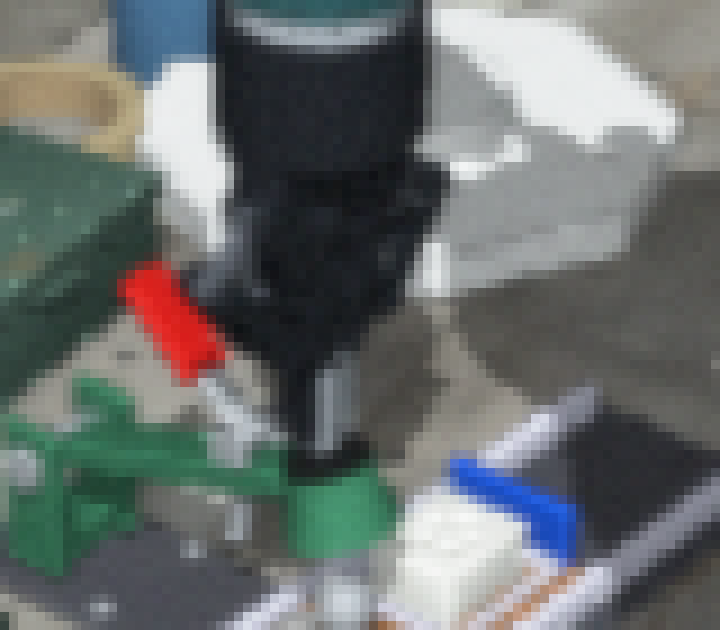

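The fingertips rest on the black pad at (330,455), and the lever is clear. I'll press on down.

```bash
python3 - <<'E'
from mv import *
hit=robot.move_linear(D(.000,.058),velocity=.035,contact_N=14); st(hit)
robot.pause(.3); st()
o=snap("9"); crop(o[0],270,140,80,70,9,"pics/s9.png")
E
```

```text
True 24.68 [ 0.5452 -0.206   0.068 ] [-0.59 -0.08  5.33] -0.0
 24.98 [ 0.5452 -0.206   0.068 ] [-1.11  0.55  4.56] -0.001
```

View pics/s9.png

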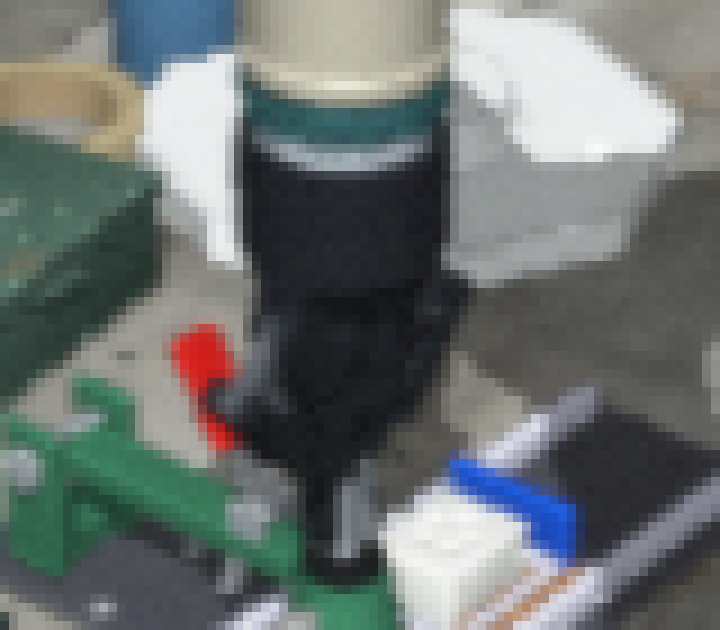

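```bash
python3 - <<'E'
from mv import *
robot.move_linear(D(.002,.2),velocity=.15)
robot.move_linear(D(.002,.2,-.12),velocity=.25)
o=snap("A"); crop(o[0],270,140,80,70,9,"pics/sA1.png"); crop(o[1],290,160,80,80,7,"pics/tA1.png");st()
t,s=o[1],o[0]
p,_=blob(t,(300,165,330,200),red);p2,_=blob(s,(275,160,310,200),red)
P,e=tri(t,p.mean(0),s,p2.mean(0)); print("grip",P,e,"x",(P[:2]-home)@ex,"y",(P[:2]-home)@ey)
p,_=blob(t,(295,195,315,213),black);p2,_=blob(s,(290,185,320,212),black)
P,e=tri(t,p.mean(0),s,p2.mean(0)); print("pad",P,e,"x",(P[:2]-home)@ex,"y",(P[:2]-home)@ey)
E
```

```text
26.85 [ 0.5237 -0.3221  0.1997] [-0.59 -0.31  0.9 ] 0.004
grip [ 0.60650968 -0.21548297  0.1134481 ] 0.004895176676810916 x 0.06579878229479794 y 0.0006863744296124307
pad [ 0.54989298 -0.21442761  0.0559731 ] 0.003942113064578202 x 0.009784368225812738 y -0.007617190389571699
```

View pics/sA1.png

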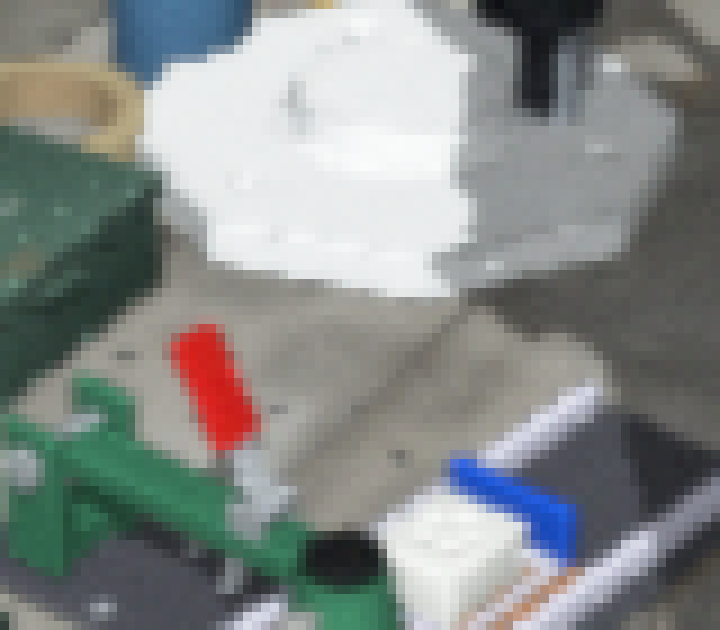

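View pics/tA1.png

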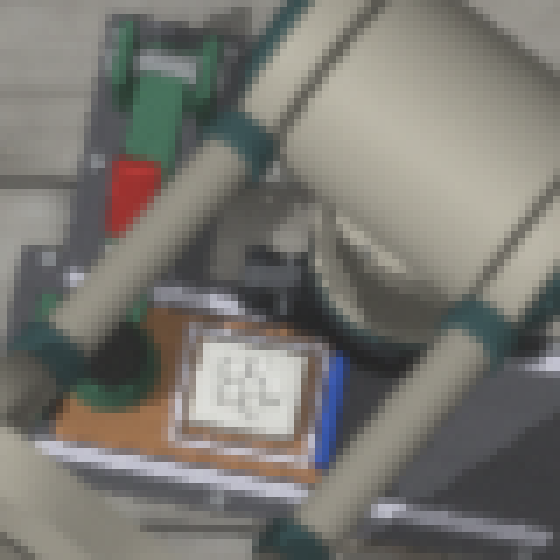

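The arm is level with its head over the ball, and the latch is still open: the red grip at (215,385) stands up at about 0.95 rad. Next I'll press the latch along its arc.

```bash
python3 - <<'E'
from mv import *
robot.move_linear(D(.053,.2,0),velocity=.2)
hit=robot.move_linear(D(.053,.128),velocity=.08,contact_N=4); st(hit)
hit=robot.move_linear(D(.094,.066),velocity=.035,contact_N=15); st(hit)
p=robot.get_position(); print("x",(p[:2]-home)@ex,p[2])
o=snap("B"); crop(o[0],270,140,80,70,9,"pics/sB1.png")
E
```

```text
False 28.7 [ 0.5942 -0.2143  0.1286] [ 0.44 -0.76 -0.35] -0.001
True 30.33 [ 0.627  -0.2194  0.0744] [-1.42  0.54  6.99] -0.002
x 0.08662907599996104 0.07440141640318164
```

View pics/sB1.png

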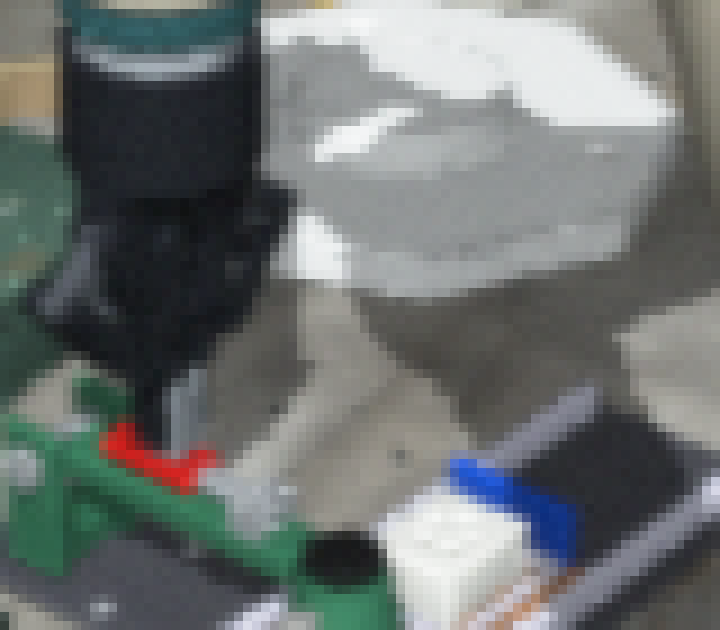

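The lever lies flat: the tip is at z = 0.0744 on a nominal 0.075 pad. I'll give it one more firm press, then retreat and inspect.

```bash
python3 - <<'E'
from mv import *
p=robot.get_position()
hit=robot.move_linear((p[0],p[1],.064),velocity=.03,contact_N=15); st(hit); robot.pause(.3)
robot.move_linear((p[0],p[1],.2),velocity=.15)
robot.move_linear(D(.0,.25,-.26),velocity=.25)
o=snap("C"); crop(o[0],270,150,80,70,9,"pics/sC.png"); crop(o[1],290,160,80,80,7,"pics/tC.png");st()
t,s=o[1],o[0]
p,_=blob(t,(300,165,330,205),red);p2,_=blob(s,(275,160,310,205),red)
P,e=tri(t,p.mean(0),s,p2.mean(0)); print("grip",P,e,"x",(P[:2]-home)@ex,"y",(P[:2]-home)@ey)
p,_=blob(t,(300,202,315,220),black);p2,_=blob(s,(300,195,316,212),black)
P,e=tri(t,p.mean(0),s,p2.mean(0)); print("pad",P,e,"x",(P[:2]-home)@ex,"y",(P[:2]-home)@ey)
E
```

```text
True 30.65 [ 0.627  -0.2194  0.0744] [-1.58  1.69  8.07] 0.001
 33.31 [ 0.4993 -0.4602  0.2498] [-0.28 -0.34  0.04] -0.001
grip [ 0.63294026 -0.22061962  0.07146028] 0.0006905564939836134 x 0.09271467709087541 y -1.752795209447426e-05
pad [ 0.55110006 -0.21080964  0.05883155] 0.010539441493355395 x 0.010377755215790438 y -0.003849615755464458
```

View pics/sC.png

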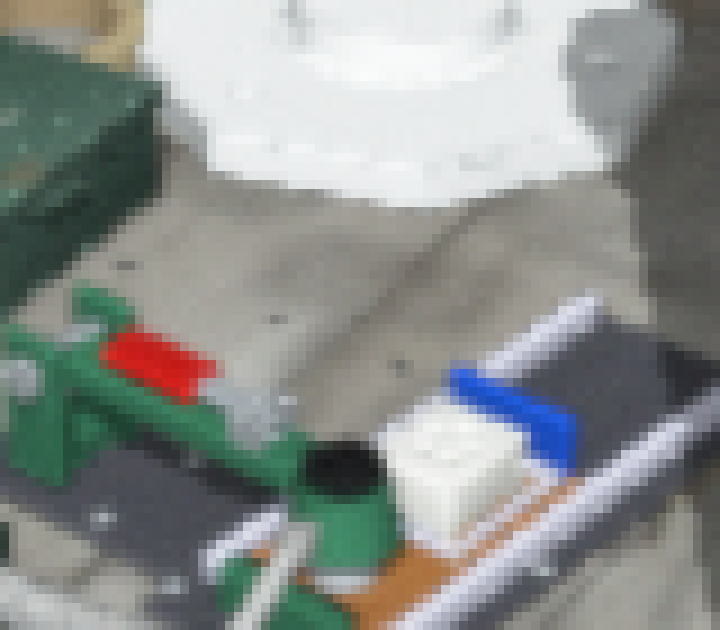

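View pics/tC.png

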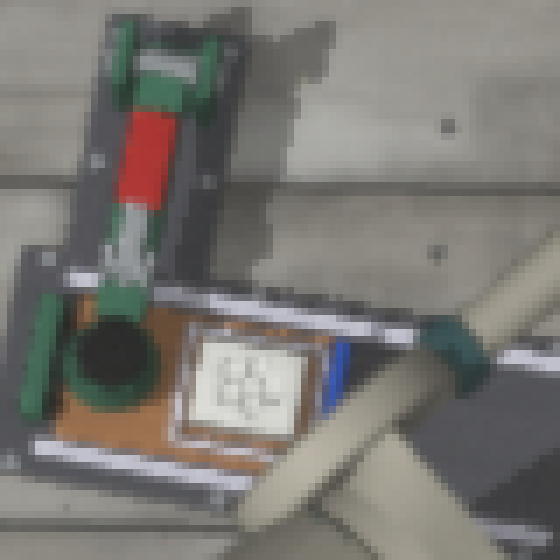

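Everything is in place: the lever is flat (grip triangulated at z = 71.5 mm), the arm is level, and the mould is in its tray. The robot is clear of everything, so I'm handing in.

```bash
python3 - <<'E'
from mv import *
t=load("topC.npz"); P=onplane(t,305.2,209.2,.068); print((P[:2]-home)@ex,(P[:2]-home)@ey)
robot.close_job(); print(robot.get_t())
E
```

```text
0.0038958344152998196 0.0009488575270516439
the job is handed in; nothing more can be done
the job is handed in; nothing more can be done
```

The job is done and handed in at about 33 s of the 72 s. No verdict is reported, so the checks below are my own.

- **Mould:** I set the plaster mould flat in the sled's tray. It touched down at the expected height, and the pictures show it inside the rim before and after the push.
- **Sled:** I pushed it about 53 mm to the rubber stop with the coupling arm still up. A second, harder nudge moved it only 0.3 mm.
- **Coupling arm:** I pressed it down until it met its hard stop, with the fingertips at 68.0 mm, which is the given height for fully down. The latch was still open then, at about 0.95 rad.
- **Latch lever:** I pressed it flat. The fingertips stopped at 74.4 mm (nominal 75 mm), and the red grip triangulated at 71.5 mm afterwards. The robot was clear of everything at hand-in.

**Disagreeing check:** my last two triangulations of the black pad gave 56–59 mm, with 4 mm and 10.5 mm between the two camera rays. The robot partly hid the pad in the first, and the second crop may have cut it off. I relied on the press height instead. A ray from the top view put the pad within about 4 mm of my estimate of the home point.

**Not re-measured:** I did not measure the terracotta cup and the wedge again. The arm stayed clear of both, by an estimated 24 mm at the closest point.

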